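# Turn the yellow chisel end for end in its tray

### The arm

A 7-joint arm with a two-finger parallel gripper is mounted at the origin on a cart in front of the work surface, level with it; the furniture and walls round the work are solid. World frame = base frame: x ahead of the robot, y to its left, z up, the work surface at z = 0. Lengths are in m, angles in rad, forces in N, time in s.
With the tool pointing down it reaches from about 0.425 to 0.925 m from the base axis. Payload 6.8 kg.
Tool frame: the origin (TCP) lies at the very end of the fingers, on their centre line; the grasp point (between the pads) lies 19 mm behind it; y points along the fingers, x is the direction in which the jaws open and shut, and the axes are right-handed (so a half turn about y gives the same grasp; the last joint's range is limited). The gripper opens to 85 mm and grips with 20 to 120 N. Pads are 22 mm wide; open, the fingers measure 114 mm over their backs; the gripper's body (76 mm by 85 mm) begins 54 mm behind the grasp point. The pads swing forward as they close: fully open they stand 13 mm farther back than shut.
Start: joints at [-1.212, 0.477, 0.022, 1.555, -0.011, 1.109, -0.083], TCP at [0.304, 0.603, 0.231] pointing down, gripper open.
Joint ranges: [-2.96, 2.96], [-0.34, 2.1], [-1.41, 1.46], [0.24, 2.44], [-1.37, 4.51], [0.17, 1.92], [-2.96, 2.96]. Speed limits (rad/s): [2.39, 2.39, 3.14, 3.14, 3.14, 3.14, 3.14].

### API

Orientations are given as a rotation vector (axis times angle).
In Python, from bench import r, imaging gives the robot as it stands.
- The arm moves only by the shell command python3 -m jog 'ROWS' [FORCE]. ROWS is text: rows parted by semicolons, each of 7 numbers parted by spaces: the turn, a rotation vector about the tool's x, y, z in degrees, then the shift along the tool's x, y, z in mm, then the opening, from 0 (shut) to 1 (fully open). A call has exactly 5 rows; each row shifts and turns the commanded pose from where the row before left it, along the tool's axes as they then stand; what a row does not reach is not made up. A row lasts 1/12 s, in which the tool goes at most 41.7 mm and 7.16 degrees, less where a joint would pass 70% of its speed; a pose out of reach is approached as far as the arm can. A call with a gripper value outside its range is refused whole. The fingers move at their own pace and stop on an object; FORCE is the grip in N (left out, the last holds). Time passes only in rows, so rows that do not move let the fingers close, or fill a call up. It gives the time, the measured TCP pose, the force and the opening at its end, in the units of the state.
- r.get_obs(): the state, without advancing time (a new reading comes with each control period).
- imaging.grab_frame(name): name is "side" or "top"; returns a dict with "color" (400x640x3 uint8, red, green, blue), "z_map" (400x640 float32, m along the optical axis (not along the pixel's ray), 0 where there is no reading), "fx", "fy", "cx", "cy" (pixels), "world_to_cam" (4x4, takes a point from world to camera coordinates). Camera axes: x right, y up, looking along -z (the intrinsics and any distortion apply to the point x, -y, -z); pixel columns grow to the right and rows downward; lengths in m; the calibration is good to about 2 mm. A picture is of the moment at which its call begins.
- r.hand_in(): hands the job in, once; it reports no verdict.
The state is a dict: "clock": time; "joints": joint angles; "qvel": joint speeds; "tau": joint torques, N m; "tcp_pos": TCP position; "orientation": TCP orientation; "contact_force": force on the tool from outside, world axes, zero at the start; "moment": the same for the moment, N m; "grip_width": finger opening in m.
Only numpy, scipy, OpenCV 4.12 (cv2) and the standard library are available. Lean on these libraries where they do the work, as an engineer would, in place of code of your own. Each camera call takes 0.05 s, during which the arm holds its last target.

### The job

In the two-lane wooden tray the yellow-handled chisel lies the wrong way round, with its handle at the green edge guard. Lift it clear of everything around it, turn it end for end and lay it gently, still held, back flat and straight in the middle of its own lane, with its cutting edge toward the green guard just as the red chisel lies. Let go of it, and leave the red chisel and the jar of brass screws where they are.

Things in the scene. Friction and masses are not known exactly. Their poses are not given: they have to be found in the camera images.
- yellow_chisel_mid (a point): Yellow-handled chisel, loose, 240 mm long, 0.12 to 0.24 kg. Point: half-way along it, 10.5 mm above its underside. +y points to the handle end, z up. Handle (27 wide, 21 high) from y = 8 to 120 mm; neck 14 mm thick at y = -10 to 10; blade 20 x 4 mm, cutting edge at y = -120. It balances near y = 40: grip across the handle at y = 25 to 45. It starts in either lane.
- tray: Fixed plywood tray, x -130 to 143 mm, 186 mm wide. Origin: mid-width, underside on the bench. x runs along the lanes to the green guard (away from the robot), z up. Floor 10 mm above the bench. Two lanes, centres at y = 45 and -45 mm, each 84 mm wide between ribs 6 mm thick and 12 mm above the floor. Lane middle along x: x = 0. Near end open.
- tray_guard (a point): Middle of the inner face of the tray's green guard, the low wall 6 mm thick across the far end, 30 mm above the tray floor: this point is at tray x = 137 mm, y = 0, 25 mm above the bench.
- red_chisel: Red-handled chisel, 225 x 27 x 21 mm, loose, in the other lane, the right way round. Leave it. Origin: centre of its underside; +y points to its handle end.
- jar: Closed glass jar of brass screws (looks pale yellow, with a flat pale lid), 58 mm across and 75 mm tall, loose, standing on the bench beside the tray's +y side. Leave it. Origin: centre of its underside.

How it is judged:
By the outcome, as a careful person would: the job done as asked, in the order asked, and still so for the second after the job is handed in, with the robot touching nothing.
It also fails if it takes over 45 s, if anything falls off the work surface, if the arm or the gripper's body presses on something with over 40 N, if the wrist force passes 120 N, or if a joint passes its speed limit or range.

## Working session

There is one attempt and no reset: what is moved stays moved. The work goes in short steps, Python scripts to look and compute and a shell command to move; the robot and the scene stay as the last step left them, time stands still between calls to the robot, and variables do not carry over. Pictures are saved under pics/ and viewed, and the job is handed in when it is done.

```bash
ls; mkdir -p pics
python3 - <<'E'
from bench import r, imaging
import cv2,numpy as np
print(r.get_obs())
for n in ("side","top"):
    f=imaging.grab_frame(n)
    cv2.imwrite(f"pics/{n}0.png",f["color"][:,:,::-1])
    np.savez(f"pics/{n}0.npz",**f)
    print({k:f[k] for k in f if k not in("color","z_map")})
    z=f["z_map"];print((z>0).mean(),z[z>0].min(),z.max())
E
```

```text
pics
{'clock': 0.0, 'joints': array([-1.21211287,  0.47776643,  0.02234319,  1.55644468, -0.01153421,
        1.10931362, -0.08312434]), 'qvel': array([ 0.0013404 , -0.00111584,  0.00029225, -0.00016676, -0.0005483 ,
       -0.00017984,  0.00042407]), 'tau': array([-6.17586047e-04, -5.96454763e+01,  1.60755124e+00, -2.81187558e+01,
        1.24324544e-02,  9.56291333e-03,  5.47572355e-06]), 'tcp_pos': array([0.3035005 , 0.60225643, 0.23035122]), 'orientation': array([-1.3956413 , -0.85777962,  0.86020261]), 'contact_force': array([-0.02320789,  0.31812162,  0.39179477]), 'moment': array([ 0.01112779, -0.06241095,  0.04296526]), 'grip_width': 0.08530972601637946}
{'fx': 374.5962090400919, 'fy': 374.5962090400919, 'cx': 326.97670505177445, 'cy': 195.84315754738859, 'world_to_cam': array([[ 0.83588776, -0.54869546,  0.01499825, -0.38041551],
       [ 0.33290365,  0.52849503,  0.78094056, -0.25860598],
       [-0.43642504, -0.64778568,  0.62442525, -0.60062034],
       [ 0.        ,  0.        ,  0.        ,  1.        ]])}
0.9956953125 0.3628449 3.7489648
{'fx': 471.56064684321, 'fy': 471.56064684321, 'cx': 323.7943721894192, 'cy': 199.54185832500448, 'world_to_cam': array([[-2.30122319e-02, -9.99734817e-01, -8.56313773e-04,
         7.14649070e-02],
       [ 9.94155510e-01, -2.29741575e-02,  1.05484646e-01,
        -5.31918589e-01],
       [-1.05476346e-01,  1.57612808e-03,  9.94420563e-01,
        -8.69568236e-01],
       [ 0.00000000e+00,  0.00000000e+00,  0.00000000e+00,
         1.00000000e+00]])}
0.99580859375 0.38647613 1.7260848
```

View pics/side0.png

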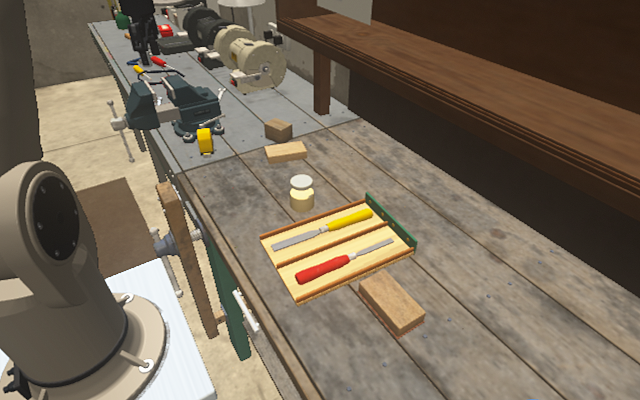

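View pics/top0.png

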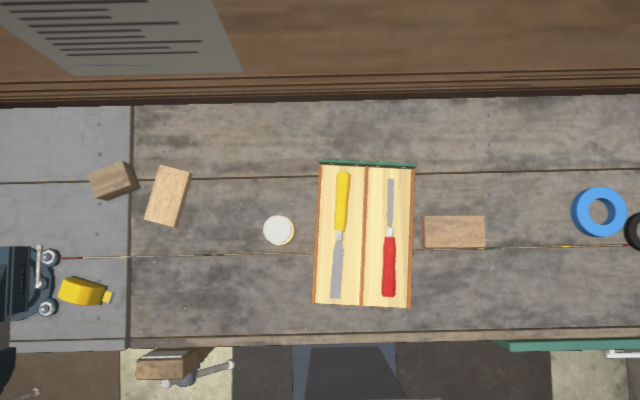

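The side view shows the tray at about (340,250), with the yellow chisel in the jar-side lane and its handle at the green guard (370,213). The jar is at (302,193). In the top view the yellow handle spans roughly (343,173)–(340,232) with the blade tip at (335,297). The red chisel is at about (389,238) and the guard at (367,163). A shelf runs above the far side.

```bash
cat > h.py <<'E'
import numpy as np,cv2
def load(n): return dict(np.load(f"pics/{n}.npz"))
def cloud(f):
    z=f["z_map"].astype(float);v,u=np.indices(z.shape)
    P=np.stack([(u-f["cx"])/f["fx"]*z,-(v-f["cy"])/f["fy"]*z,-z],-1)
    M=f["world_to_cam"];W=(P-M[:3,3])@M[:3,:3]
    W[z<=0]=np.nan
    return W
def proj(f,p):
    M=f["world_to_cam"];c=M[:3,:3]@np.asarray(p)+M[:3,3]
    return np.array([f["cx"]+f["fx"]*c[0]/-c[2],f["cy"]+f["fy"]*c[1]/c[2]])
def ray(f,u,v):
    M=f["world_to_cam"];R=M[:3,:3]
    d=R.T@np.array([(u-f["cx"])/f["fx"],-(v-f["cy"])/f["fy"],-1.]);return -R.T@M[:3,3],d
def masks(f):
    h=cv2.cvtColor(f["color"],cv2.COLOR_RGB2HSV).astype(int);H,S,V=h[...,0],h[...,1],h[...,2]
    return dict(yellow=(H>21)&(H<33)&(S>190)&(V>120),red=((H<6)|(H>174))&(S>180)&(V>100),green=(H>60)&(H<95)&(S>100)&(V<200),blade=(S<45)&(V>100))
E
python3 - <<'E'
from h import *
for n in("side0","top0"):
    f=load(n);W=cloud(f)
    roi=(W[...,0]>.35)&(W[...,0]<.8)&(abs(W[...,1]-.05)<.25)&(W[...,2]<.1)
    print(n)
    for k,m in masks(f).items():
        m=m&roi
        if m.sum()<5: print(k,m.sum());continue
        p=W[m];v,u=np.nonzero(m)
        print(k,m.sum(),"uv",u.min(),u.max(),v.min(),v.max(),"lo",np.percentile(p,2,0).round(4),"med",np.median(p,0).round(4),"hi",np.percentile(p,98,0).round(4))
    # jar, shelf
    m=(W[...,2]>.06)&(W[...,2]<.1)&(W[...,0]>.4)&(W[...,0]<.7)&(abs(W[...,1]-.1)<.2)
    p=W[m];print("jar top",m.sum(),p.min(0).round(3),p.max(0).round(3),np.median(p,0).round(3))
    m=(W[...,2]>.1)&(W[...,0]>.5)&(abs(W[...,1])<.3); p=W[m]
    print("high stuff",m.sum(),np.nanpercentile(p,[1,50,99],axis=0).round(3) if m.any() else "")
f=load("top0");W=cloud(f)
for (u,v) in [(367,100),(367,110),(367,60),(367,130),(320,163),(414,166),(313,303),(411,307),(343,200),(340,225),(337,270),(389,260),(345,290),(375,290),(278,230),(453,232)]: print((u,v),W[v,u].round(4))
E
```

```text
side0
yellow 401 uv 327 372 209 230 lo [0.4772 0.0097 0.0186] med [0.5293 0.0198 0.0274] hi [0.58   0.0324 0.0319]
red 564 uv 296 348 255 283 lo [ 0.352  -0.0734  0.0182] med [ 0.3981 -0.0663  0.0277] hi [ 0.456  -0.0536  0.032 ]
green 87 uv 366 416 193 241 lo [ 0.5939 -0.1143  0.0383] med [ 0.5992 -0.0269  0.0406] hi [0.6073 0.058  0.0424]
blade 6115 uv 228 491 152 399 lo [ 0.3521 -0.1928 -0.5944] med [0.4752 0.024  0.0009] hi [0.7919 0.2915 0.0758]
jar top 298 [0.451 0.119 0.065] [0.503 0.17  0.078] [0.474 0.14  0.076]
high stuff 41667 [[ 0.643 -0.294  0.105]
 [ 0.874 -0.098  0.312]
 [ 0.886  0.286  0.452]]
top0
yellow 55 uv 338 348 174 207 lo [0.524  0.0119 0.0236] med [0.561  0.0161 0.0287] hi [0.581  0.0305 0.032 ]
red 270 uv 383 394 238 295 lo [ 0.3519 -0.0688  0.0233] med [ 0.3794 -0.0605  0.0286] hi [ 0.4532 -0.0476  0.033 ]
green 0
blade 33724 uv 201 461 99 298 lo [ 0.3578 -0.1914 -0.003 ] med [5.740e-01 1.142e-01 4.000e-04] hi [0.7296 0.2927 0.0256]
jar top 647 [0.452 0.12  0.066] [0.503 0.17  0.08 ] [0.477 0.145 0.075]
high stuff 49770 [[ 0.644 -0.293  0.287]
 [ 0.677  0.043  0.311]
 [ 0.775  0.295  0.545]]
(367, 100) [ 0.735  -0.0321  0.0013]
(367, 110) [ 0.7152 -0.0317 -0.0013]
(367, 60) [ 0.6908 -0.0028  0.3101]
(367, 130) [ 0.6736 -0.0301  0.0013]
(320, 163) [0.6054 0.0649 0.0209]
(414, 166) [ 0.592  -0.1129  0.0403]
(313, 303) [0.3392 0.084  0.0171]
(411, 307) [ 0.3257 -0.1029  0.002 ]
(343, 200) [0.5316 0.0227 0.029 ]
(340, 225) [0.4842 0.0297 0.0297]
(337, 270) [0.3997 0.0372 0.0183]
(389, 260) [ 0.4165 -0.0605  0.0293]
(345, 290) [0.3612 0.0227 0.0083]
(375, 290) [ 0.3601 -0.0342  0.0113]
(278, 230) [0.4754 0.1424 0.076 ]
(453, 232) [ 0.4661 -0.1832  0.0293]
```

Run:
```python
from h import *
f=load("top0")
c=f["color"][140:325,255:505,::-1]
cv2.imwrite("pics/topcrop.png",cv2.resize(c,None,fx=3.2,fy=3.2,interpolation=cv2.INTER_CUBIC)[:600])
f=load("side0")
c=f["color"][165:325,240:440,::-1]
cv2.imwrite("pics/sidecrop.png",cv2.resize(c,None,fx=3.5,fy=3.5,interpolation=cv2.INTER_CUBIC))
```

```text
(no output)
```

View pics/topcrop.png

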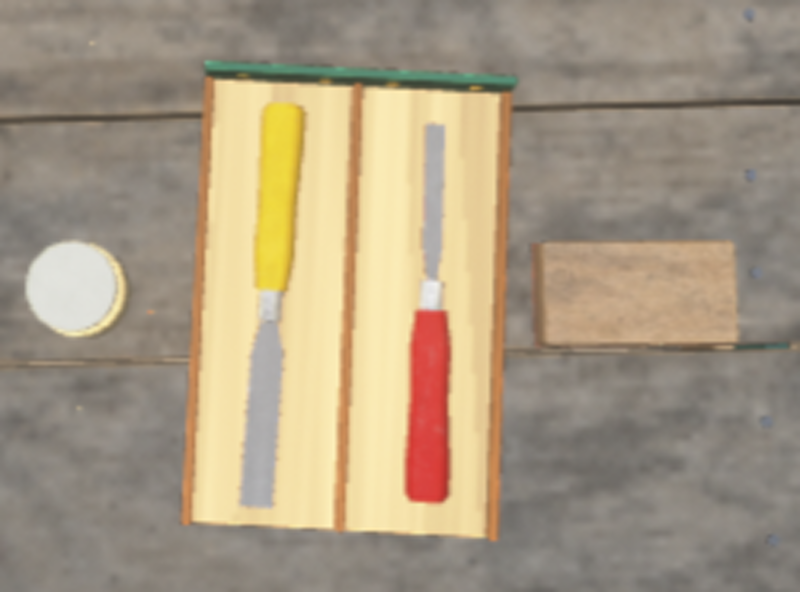

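View pics/sidecrop.png

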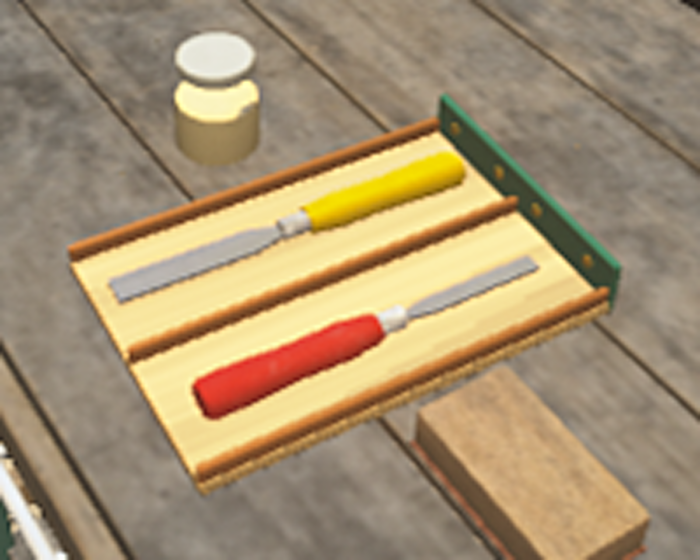

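The yellow chisel lies slightly skewed in the +y lane, and nothing overlaps it. Next I'll fit the tray and chisel precisely and work out the tool geometry.

```bash
cat >> h.py <<'E'
def onplane(f,u,v,z):
    o,d=ray(f,u,v);return o+d*((z-o[2])/d[2])
def linefit(p):
    c=np.median(p,0);vx,vy,x0,y0=cv2.fitLine(p.astype(np.float32),cv2.DIST_HUBER,0,1e-5,1e-5).ravel()
    if vx<0:vx,vy=-vx,-vy
    return np.array([x0,y0]),np.array([vx,vy])
E
python3 - <<'E'
from h import *
from scipy.spatial.transform import Rotation as Ro
R=Ro.from_rotvec([-1.3956413 , -0.85777962,  0.86020261]).as_matrix();print(R.round(3))
for n in("top0","side0"):
    f=load(n);W=cloud(f);h=cv2.cvtColor(f["color"],cv2.COLOR_RGB2HSV).astype(int);H,S,V=h[...,0],h[...,1],h[...,2]
    x,y,z=W[...,0],W[...,1],W[...,2]
    roi=(x>.3)&(x<.63)&(y>-.14)&(y<.1)&(z>.012)
    print(n,"rib hsv",h[240,364] if n=="top0" else h[238,330])
    rib=roi&(H>5)&(H<18)&(S>120)&(V>80)&(x<.59)
    for lo,hi in [(.045,.1),(-.045,.015),(-.14,-.075)]:
        # sheared y using approx slope 
        ys=y-0.0
        m=rib&(abs(z-.021)<.006)
        v,u=np.nonzero(m)
        p=np.array([onplane(f,a,b,.022)[:2] for a,b in zip(u,v)])
        s=p[:,1]+.04*(p[:,0]-.46)*-1
        p=p[(p[:,1]>lo)&(p[:,1]<hi)]
        if len(p)<10: print(len(p));continue
        c,d=linefit(p);a=d[1]/d[0]
        print("rib",len(p),"y@x=.46",(c[1]+a*(.46-c[0])).round(4),"slope",a.round(4),"x range",np.percentile(p[:,0],[1,99]).round(4))
    m=roi&(H>60)&(H<95)&(S>60)&(z>.02);m&=(x>.55);v,u=np.nonzero(m)
    p=np.array([onplane(f,a,b,.04)[:2] for a,b in zip(u,v)])
    if len(p)>10:
        c,d=linefit(p[:,::-1]);a=d[1]/d[0];print("guard top",len(p),"x@y=-.015",(c[1]+a*(-.015-c[0])).round(4),"slope",a.round(4),"yr",p[:,1].min().round(4),p[:,1].max().round(4),"z",np.median(z[m]).round(4))
    # chisel: yellow handle loose mask; 
    m=roi&(H>22)&(H<32)&(S>175)&(z>.014)&(y>-.01)&(y<.06)
    m=cv2.morphologyEx(m.astype(np.uint8),cv2.MORPH_OPEN,np.ones((3,3)))>0
    p=W[m];c,d=linefit(p[:,:2]);t=(p[:,:2]-c)@d
    print("yellow",m.sum(),"slope",(d[1]/d[0]).round(4),"y@.5",(c[1]+d[1]/d[0]*(.5-c[0])).round(4),"xr",np.percentile(p[:,0],[0.5,99.5]).round(4),"z98",np.percentile(p[:,2],95).round(4),"width",np.percentile((p[:,:2]-c)@[-d[1],d[0]],[1,99]).round(4))
    m=roi&(S<60)&(y>.0)&(y<.06)&(x<.48)
    p=W[m];c,d=linefit(p[:,:2])
    print("blade",m.sum(),"slope",(d[1]/d[0]).round(4),"y@.46",(c[1]+d[1]/d[0]*(.46-c[0])).round(4),"xr",np.percentile(p[:,0],[0.5,99.5]).round(4),"z",np.percentile(p[:,2],[5,50,95]).round(4))
    # floor
    m=(x>.36)&(x<.57)&(((y>.045)&(y<.06))|((y>-.04)&(y<-.025)))&(z>.003)&(S<190);print("floor z",np.median(z[m]).round(4))
    m=(abs(x-.46)<.2)&(y>.19)&(y<.24);print("bench z",np.median(z[m]).round(4))
E
```

```text
[[ 0.45  -0.001 -0.893]
 [ 0.893 -0.002  0.45 ]
 [-0.002 -1.    -0.   ]]
top0 rib hsv [ 14 139 191]
rib 324 y@x=.46 0.0753 slope -0.0746 x range [0.3415 0.5872]
rib 387 y@x=.46 -0.0144 slope -0.0732 x range [0.3358 0.5876]
rib 429 y@x=.46 -0.1041 slope -0.0757 x range [0.3288 0.5874]
guard top 259 x@y=-.015 0.6016 slope 0.0758 yr -0.115 0.0666 z 0.0401
yellow 571 slope -0.0893 y@.5 0.0288 xr [0.4768 0.5836] z98 0.0318 width [-0.0101  0.0098]
blade 639 slope -0.0977 y@.46 0.0325 xr [0.3476 0.4731] z [0.0159 0.0187 0.024 ]
floor z 0.0104
bench z 0.0027
side0 rib hsv [ 24  95 247]
rib 365 y@x=.46 0.0726 slope -0.0747 x range [0.3412 0.5838]
rib 414 y@x=.46 -0.0176 slope -0.0735 x range [0.3342 0.5853]
rib 531 y@x=.46 -0.1071 slope -0.0717 x range [0.3267 0.5837]
guard top 127 x@y=-.015 0.6012 slope 0.0733 yr -0.1279 0.065 z 0.0405
yellow 326 slope -0.1024 y@.5 0.0242 xr [0.4758 0.5816] z98 0.0316 width [-0.0075  0.0101]
blade 388 slope -0.1097 y@.46 0.0295 xr [0.3486 0.4727] z [0.0168 0.0189 0.0242]
floor z 0.0109
bench z 0.0007
```

```bash
python3 - <<'E'
from h import *
for n in("top0","side0"):
    W=cloud(load(n));x,y,z=W[...,0],W[...,1],W[...,2]
    for y0 in np.arange(-.25,.8,.1):
        m=(y>=y0)&(y<y0+.1)&(x>.25)&(x<.62); print(n,round(y0,2),m.sum(),np.nanmax(z[m]).round(3) if m.any() else "",end=" | ")
    print()
    m=(x>.55)&(z>.15)&(abs(y-.05)<.3);print("shelf front x",np.nanpercentile(x[m],[.1,1,5]).round(3),"zmin",np.nanpercentile(z[m],[.1,1]).round(3))
E
python3 -m jog '0 0 0 -20 0 -20 0.47; 0 0 0 -20 0 -20 0.47; 0 0 0 -20 0 -20 0.47; 0 0 0 -20 0 -20 0.47; 0 0 0 -20 0 -20 0.47' 60
```

```text
top0 -0.25 9458 0.034 | top0 -0.15 9514 0.045 | top0 -0.05 9683 0.044 | top0 0.05 9676 0.08 | top0 0.15 9467 0.079 | top0 0.25 9807 0.03 | top0 0.35 9619 0.055 | top0 0.45 9572 0.064 | top0 0.55 11485 0.13 | top0 0.65 2125 0.017 | top0 0.75 0  | 
shelf front x [0.644 0.644 0.645] zmin [0.282 0.287]
side0 -0.25 10925 0.033 | side0 -0.15 8565 0.042 | side0 -0.05 6759 0.043 | side0 0.05 5594 0.078 | side0 0.15 4554 0.077 | side0 0.25 5754 0.029 | side0 0.35 3634 0.054 | side0 0.45 2933 0.348 | side0 0.55 5759 0.393 | side0 0.65 1805 0.343 | side0 0.75 864 0.316 | 
shelf front x [0.643 0.643 0.644] zmin [0.282 0.285]
clock: 0.52
tcp_pos: [0.3482, 0.4669, 0.2308]
orientation: [-1.395, -0.858, 0.86]
contact_force: [0.2, -0.8, -0.2]
grip_width: 0.0401
```

```bash
python3 -m jog '0 0 0 -22 0 -22 0.47; 0 0 0 -22 0 -22 0.47; 0 0 0 -22 0 -22 0.47; 0 0 0 -22 0 -22 0.47; 0 0 0 -22 0 -22 0.47'; python3 -m jog '0 0 0 -22 0 -22 0.47; 0 0 0 -22 0 -22 0.47; 0 0 0 -22 0 -22 0.47; 0 0 0 -22 0 -22 0.47; 0 0 0 -22 0 -22 0.47'; python3 -m jog '0 0 0 -22 0 -22 0.47; 0 0 0 -22 0 -22 0.47; 0 0 0 -22 0 -22 0.47; 0 0 0 -22 0 -22 0.47; 0 0 0 -20 0 -22 0.47'
python3 -m jog '0 -5.3 0 0 0 0 0.47; 0 -5.3 0 0 0 0 0.47; 0 -5.3 0 0 0 0 0.47; 0 -5.4 0 0 0 0 0.47; 0 0 0 0 0 0 0.47'
python3 - <<'E'
from bench import r,imaging
from scipy.spatial.transform import Rotation as Ro
import numpy as np
o=r.get_obs();print(o["clock"],o["joints"].round(3),o["tcp_pos"]);R=Ro.from_rotvec(o["orientation"]).as_matrix();print(R.round(4))
d=np.array([.496,.0271,.1])-o["tcp_pos"];print("to go tool mm",(R.T@d*1e3).round(1))
E
```

```text
clock: 0.93
tcp_pos: [0.3968, 0.319, 0.231]
orientation: [-1.395, -0.858, 0.859]
contact_force: [0.0, -1.6, 0.5]
grip_width: 0.0401
clock: 1.35
tcp_pos: [0.4455, 0.1714, 0.2311]
orientation: [-1.394, -0.859, 0.859]
contact_force: [0.3, 0.7, 0.1]
grip_width: 0.0401
clock: 1.77
tcp_pos: [0.495, 0.0252, 0.2312]
orientation: [-1.395, -0.858, 0.859]
contact_force: [0.6, -0.1, -0.2]
grip_width: 0.0403
clock: 2.18
tcp_pos: [0.4949, 0.0269, 0.231]
orientation: [-1.251, -1.141, 1.142]
contact_force: [-0.4, 0.4, -0.7]
grip_width: 0.0402
2.1833 [-0.427  0.18   0.281  1.991 -0.06   0.98   1.362] [0.49486807 0.02694428 0.23102457]
[[ 9.180e-02 -6.000e-04 -9.958e-01]
 [ 9.958e-01 -1.000e-04  9.180e-02]
 [-1.000e-04 -1.000e+00  6.000e-04]]
to go tool mm [  0.3 131.   -1.2]
```

```bash
python3 -m jog '0 0 0 0 30 0 0.47; 0 0 0 0 35 0 0.47; 0 0 0 0 35 -1 0.47; 0 0 0 0 25 0 0.47; 0 0 0 0 20 0 0.47'; python3 -m jog '0 0 0 0 20 0 0.47; 0 0 0 0 10 0 0.47; 0 0 0 0 0 0 0.47; 0 0 0 0 0 0 0.47; 0 0 0 0 0 0 0.47';  cat > snap.py <<'E'
import sys
from bench import r,imaging
from h import *
t=sys.argv[1]
for n in ("side","top"):
    f=imaging.grab_frame(n);np.savez(f"pics/{n}{t}.npz",**f)
    b=(150,330,240,440) if n=="side" else (130,320,230,470)
    c=f["color"][b[0]:b[1],b[2]:b[3],::-1]
    cv2.imwrite(f"pics/{n}{t}.png",cv2.resize(c,None,fx=3.1,fy=3.1,interpolation=cv2.INTER_CUBIC))
o=r.get_obs();print(o["clock"],o["tcp_pos"].round(4),o["contact_force"].round(1),o["grip_width"].round(4),o["joints"].round(3))
E
python3 snap.py 1
```

```text
clock: 2.6
tcp_pos: [0.4948, 0.0269, 0.084]
orientation: [-1.253, -1.134, 1.138]
contact_force: [0.7, 0.0, -0.9]
grip_width: 0.0403
clock: 3.02
tcp_pos: [0.497, 0.0271, 0.0573]
orientation: [-1.254, -1.14, 1.137]
contact_force: [0.8, -0.3, 0.8]
grip_width: 0.0403Traceback (most recent call last):
  File "snap.py", line 10, in <module>
    o=r.get_obs();print(o["clock"],o["tcp_pos"].round(4),o["contact_force"].round(1),o["grip_width"].round(4),o["joints"].round(3))
                                                                                     ^^^^^^^^^^^^^^^^^^^^^
AttributeError: 'float' object has no attribute 'round'
```

View pics/side1.png

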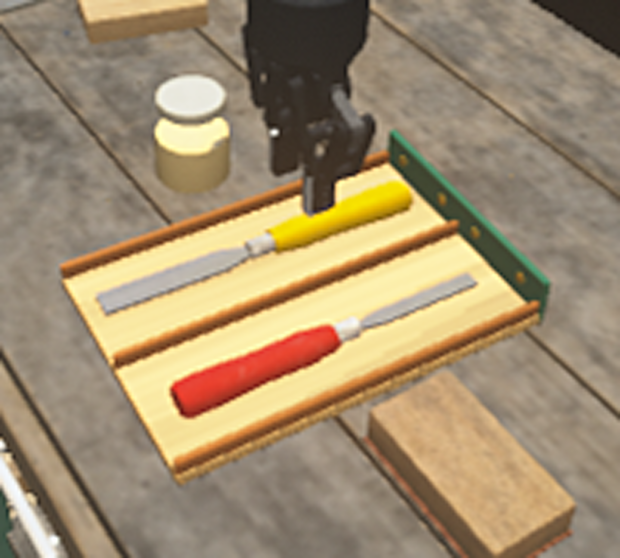

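View pics/top1.png

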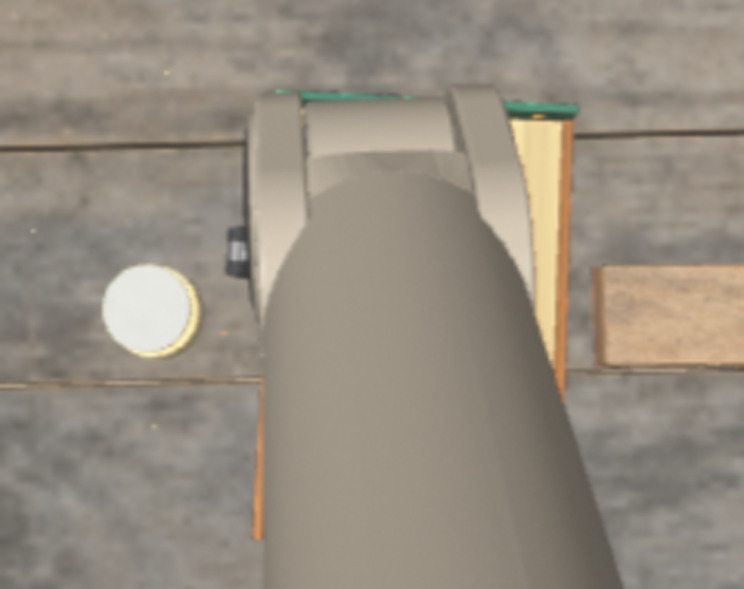

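The side view shows the fingers just above the handle near its neck end (crop ~ (318,200)), while the arm hides the top view. I'll measure the fingertips in the same camera to cancel calibration error.

```bash
sed -i 's/o\["grip_width"\].round(4)/round(o["grip_width"],4)/' snap.py
python3 - <<'E'
from h import *
from bench import r
o=r.get_obs();print(o["tcp_pos"].round(4),o["orientation"].round(4))
f=load("side1");W=cloud(f);x,y,z=W[...,0],W[...,1],W[...,2]
V=f["color"].max(-1)
m=(V<90)&(z>.04)&(z<.09)&(x>.44)&(x<.56)&(abs(y-.03)<.06)
for lo in np.arange(.045,.09,.006):
    k=m&(z>=lo)&(z<lo+.006)
    if k.sum()>2: print(lo.round(3),k.sum(),"x",np.percentile(x[k],[3,50,97]).round(4),"y",np.percentile(y[k],[3,50,97]).round(4))
print(proj(f,o["tcp_pos"]))
g=cv2.resize(f["color"][190:235,310:380,::-1],None,fx=11,fy=11,interpolation=cv2.INTER_NEAREST)
ty=np.array([.0946,.9955,0])
for s,c in((0,(255,255,255)),(.02,(255,0,255)),(-.02,(255,255,0))):
    p=proj(f,o["tcp_pos"]+ty*s);cv2.circle(g,tuple(int((a-b+.5)*11) for a,b in zip(p,(310,190))),5,c,-1)
cv2.imwrite("pics/fing1.png",g)
E
```

```text
[0.4971 0.0272 0.0575] [-1.254  -1.1405  1.1369]
0.057 10 x [0.4921 0.4986 0.5064] y [0.0474 0.0497 0.0513]
0.063 24 x [0.4883 0.4982 0.5094] y [-0.0036  0.0485  0.0511]
0.069 32 x [0.487  0.4959 0.5068] y [-0.0059  0.0231  0.0504]
0.075 34 x [0.4867 0.4946 0.508 ] y [-0.0053  0.0479  0.0502]
0.081 32 x [0.4865 0.4953 0.5052] y [-0.0055  0.0225  0.051 ]
0.087 12 x [0.4866 0.4926 0.4992] y [-0.0045  0.0478  0.0501]
[336.85987803 211.70818714]
```

View pics/fing1.png

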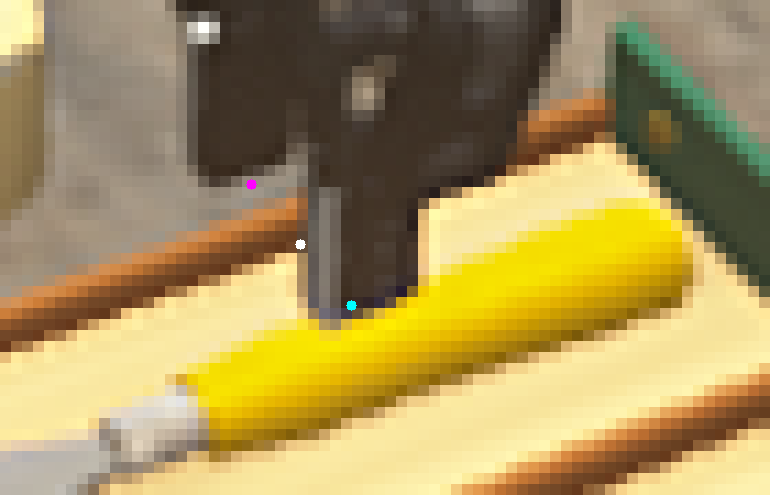

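Run:
```python
from h import *
for n in("top0","side0"):
    f=load(n);W=cloud(f);h=cv2.cvtColor(f["color"],cv2.COLOR_RGB2HSV).astype(int);H,S,V=h[...,0],h[...,1],h[...,2]
    x,y,z=W[...,0],W[...,1],W[...,2]
    m=(H>22)&(H<32)&(S>150)&(z>.013)&(y>-.01)&(y<.06)&(x>.47)&(x<.6)
    p=W[m]
    # symmetric cylinder profile: height vs lateral about slope -.095
    lat=p[:,1]+.095*(p[:,0]-.497)
    print(n,"yellow lat bins:",[(round(a*1e3),int(k.sum()),round(float(np.median(p[k,2]))*1e3,1)) for a in np.arange(.01,.046,.002) for k in [(lat>=a)&(lat<a+.002)] if k.sum()>3])
    c=z>.0285;c&=m;q=W[c];print("crest",c.sum(),"y@.497",np.median(q[:,1]+.095*(q[:,0]-.497)).round(4))
    sh=y+.0745*(x-.46)
    k0=(x>.35)&(x<.58)&(S>0)
    print("profile z over tray-y:",[(round(a*1e3),round(float(np.percentile(z[k],90))*1e3,1)) for a in np.concatenate([np.arange(-.026,-.004,.002),np.arange(.064,.086,.002)]) for k in [k0&(sh>=a)&(sh<a+.002)] if k.sum()>20])
```

```text
top0 yellow lat bins: [(18, 24, 26.9), (20, 53, 27.1), (22, 60, 28.4), (24, 58, 29.4), (26, 61, 29.6), (28, 60, 29.8), (30, 61, 29.5), (32, 62, 28.7), (34, 62, 28.4), (36, 60, 26.5), (38, 46, 25.9), (40, 5, 25.1)]
crest 305 y@.497 0.029
profile z over tray-y: [(-26, 12.7), (-24, 12.2), (-22, 12.2), (-20, 12.2), (-18, 23.6), (-16, 24.1), (-14, 23.9), (-12, 21.5), (-10, 12.3), (-8, 12.1), (-6, 12.6), (64, 12.6), (66, 12.5), (68, 12.2), (70, 12.5), (72, 22.6), (74, 24.5), (76, 24.2), (78, 23.6), (80, 2.8), (82, 2.5), (84, 2.5)]
side0 yellow lat bins: [(16, 18, 24.9), (18, 49, 25.3), (20, 55, 26.4), (22, 51, 28.1), (24, 40, 29.0), (26, 39, 29.7), (28, 30, 29.8), (30, 29, 29.7), (32, 19, 29.8), (34, 9, 28.6)]
crest 154 y@.497 0.0276
profile z over tray-y: [(-26, 12.2), (-24, 11.8), (-22, 11.8), (-20, 13.0), (-18, 21.7), (-16, 23.1), (-14, 23.6), (-12, 22.5), (64, 11.8), (66, 11.9), (68, 12.0), (70, 18.6), (72, 22.2), (74, 22.7), (76, 23.5), (78, 22.5)]
```

```bash
python3 -m jog '0 0 0 1 6 0 0.47; 0 0 0 0 6 0 0.47; 0 0 0 0 6 0 0.47; 0 0 0 0 6 0 0.47; 0 0 0 0 6 0 0.47'; python3 -m jog '0 0 0 0 4 0 0.47; 0 0 0 0 4 0 0.47; 0 0 0 0 3 0 0.47; 0 0 0 0 2 0 0.47; 0 0 0 0 0 0 0.47'; python3 -m jog '0 0 0 0 0 0 0.47; 0 0 0 0 0 0 0.47; 0 0 0 0 1 0 0.47; 0 0 0 0 0 0 0.47; 0 0 0 0 0 0 0.47'; python3 snap.py 2
```

```text
clock: 3.53
tcp_pos: [0.496, 0.028, 0.0255]
orientation: [-1.252, -1.139, 1.139]
contact_force: [0.3, 0.2, 0.2]
grip_width: 0.0402
clock: 3.95
tcp_pos: [0.496, 0.0279, 0.0129]
orientation: [-1.252, -1.138, 1.139]
contact_force: [-0.6, 0.5, -0.4]
grip_width: 0.0401
clock: 4.37
tcp_pos: [0.4963, 0.028, 0.0124]
orientation: [-1.253, -1.139, 1.139]
contact_force: [0.2, 0.9, -0.0]
grip_width: 0.0405
4.4667 [0.4963 0.028  0.0124] [ 0.1  0.1 -1.2] 0.0398 [-0.334  0.532  0.189  2.139 -0.205  0.487  1.486]
```

View pics/side2.png

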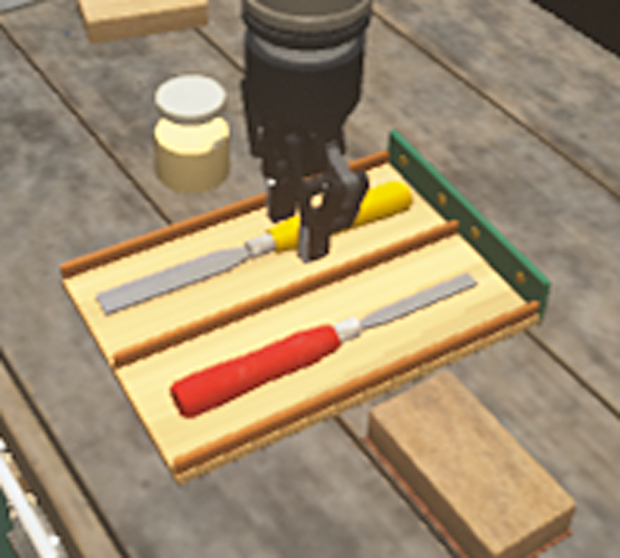

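The fingers straddle the handle (crop ~ (300,225)) clear of the ribs, with no contact force. Closing now.

```bash
python3 -m jog '0 0 0 0 0 0 0.4; 0 0 0 0 0 0 0.36; 0 0 0 0 0 0 0.33; 0 0 0 0 0 0 0.3; 0 0 0 0 0 0 0.2' 60; python3 -m jog '0 0 0 0 0 0 0.1; 0 0 0 0 0 0 0; 0 0 0 0 0 0 0; 0 0 0 0 0 0 0; 0 0 0 0 0 0 0' 60
python3 - <<'E'
from bench import r
print(r.get_obs())
E
```

```text
clock: 4.88
tcp_pos: [0.4963, 0.0281, 0.0126]
orientation: [-1.252, -1.139, 1.139]
contact_force: [-1.5, -0.2, 3.8]
grip_width: 0.0219
clock: 5.3
tcp_pos: [0.4962, 0.028, 0.0126]
orientation: [-1.253, -1.139, 1.139]
contact_force: [-1.9, -0.6, 5.1]
grip_width: 0.0222
{'clock': 5.3, 'joints': array([-0.33424412,  0.53176521,  0.18867903,  2.13858079, -0.20489804,
        0.48767768,  1.4860941 ]), 'qvel': array([ 2.10395262e-04,  3.76370283e-04, -7.76210599e-05, -1.62460039e-05,
        1.36669677e-03,  9.32102326e-04, -1.14464916e-03]), 'tau': array([ 1.27700027e-01, -4.59565151e+01,  3.84953141e+00, -1.42892477e+01,
        2.89855781e-02, -4.64572795e-01,  5.48745138e-04]), 'tcp_pos': array([0.49624258, 0.02802361, 0.01259434]), 'orientation': array([-1.25250763, -1.13895346,  1.1386538 ]), 'contact_force': array([-1.92922322, -0.63852736,  5.12971031]), 'moment': array([-0.00082188,  0.31835939, -0.05881191]), 'grip_width': 0.02217980436795883}
```

```bash
python3 -m jog '0 0 0 0 -3 0 0; 0 0 0 0 -5 0 0; 0 0 0 0 -8 0 0; 0 0 0 0 -10 0 0; 0 0 0 0 -10 0 0';python3 -m jog '0 0 0 0 -10 0 0; 0 0 0 0 -6 0 0; 0 0 0 0 -2 0 0; 0 0 0 0 0 0 0; 0 0 0 0 0 0 0'; python3 snap.py 3
```

```text
clock: 5.72
tcp_pos: [0.4962, 0.0279, 0.0493]
orientation: [-1.253, -1.139, 1.139]
contact_force: [0.8, 0.5, -1.6]
grip_width: 0.0216
clock: 6.13
tcp_pos: [0.4961, 0.0281, 0.0663]
orientation: [-1.253, -1.139, 1.139]
contact_force: [0.1, 0.2, -1.9]
grip_width: 0.0217
6.2333 [0.4958 0.028  0.0659] [-0.1 -0.1 -0.3] 0.022 [-0.369  0.433  0.229  2.122 -0.168  0.605  1.454]
```

View pics/side3.png

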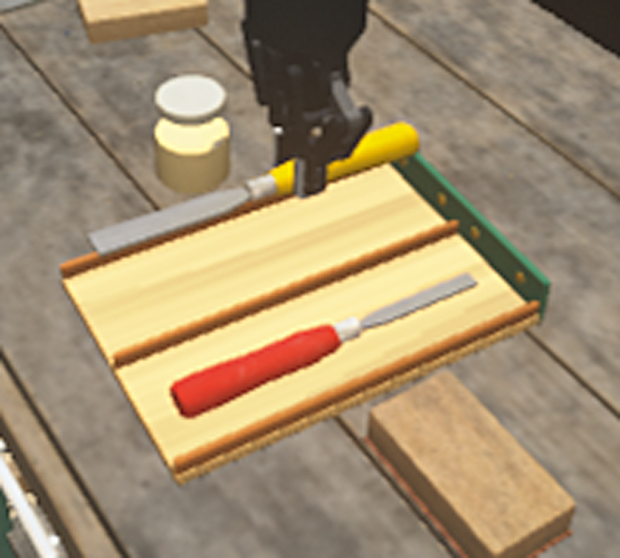

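```bash
python3 -m jog '0 0 0 0 -15 0 0; 0 0 0 0 -25 0 0; 0 0 0 0 -25 0 0; 0 0 0 0 -25 0 0; 0 0 0 0 -20 0 0';python3 -m jog '0 0 0 0 -10 0 0; 0 0 0 0 0 0 0; 0 2 0 0 0 0 0; 0 4 0 0 0 0 0; 0 6 0 0 0 0 0'; python3 -m jog '0 6.5 0 0 0 0 0; 0 6.5 0 0 0 0 0; 0 6.5 0 0 0 0 0; 0 6.5 0 0 0 0 0; 0 6.5 0 0 0 0 0'; python3 snap.py 4
```

```text
clock: 6.65
tcp_pos: [0.4963, 0.0278, 0.1775]
orientation: [-1.253, -1.139, 1.139]
contact_force: [-0.1, 0.0, -1.3]
grip_width: 0.0217
clock: 7.07
tcp_pos: [0.4952, 0.0278, 0.1845]
orientation: [-1.338, -0.977, 0.982]
contact_force: [-0.9, -0.5, -0.1]
grip_width: 0.022
clock: 7.48
tcp_pos: [0.4952, 0.0278, 0.1844]
orientation: [-1.502, -0.54, 0.545]
contact_force: [-0.3, 0.3, -1.2]
grip_width: 0.0219
7.5833 [0.4952 0.0279 0.1846] [-0.1 -0.5 -1.3] 0.0218 [-0.539  0.249  0.419  2.045 -0.13   0.876  0.65 ]
```

View pics/side4.png

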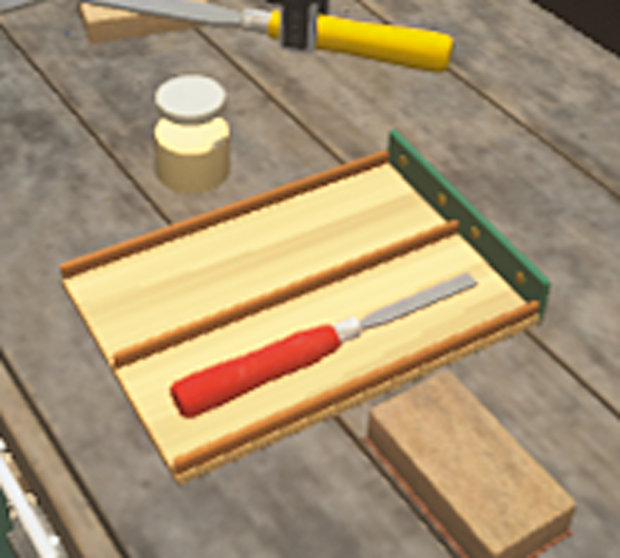

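The chisel is held level well above the jar and tray, with the handle swinging toward the red-lane side. I'll carry on with the turn.

```bash
python3 -m jog '0 6.5 0 0 0 0 0; 0 6.5 0 0 0 0 0; 0 6.5 0 0 0 0 0; 0 6.5 0 0 0 0 0; 0 6.5 0 0 0 0 0';python3 -m jog '0 6.5 0 0 0 0 0; 0 6.5 0 0 0 0 0; 0 6.5 0 0 0 0 0; 0 6.5 0 0 0 0 0; 0 6.5 0 0 0 0 0';python3 -m jog '0 6.5 0 0 0 0 0; 0 6.5 0 0 0 0 0; 0 6.5 0 0 0 0 0; 0 6.5 0 0 0 0 0; 0 6.5 0 0 0 0 0';python3 -m jog '0 6.5 0 0 0 0 0; 0 6.5 0 0 0 0 0; 0 6.5 0 0 0 0 0; 0 6.5 0 0 0 0 0; 0 6 0 0 0 0 0'; python3 -m jog '0 3 0 0 0 0 0; 0 1.8 0 0 0 0 0; 0 0 0 0 0 0 0; 0 0 0 0 0 0 0; 0 0 0 0 0 0 0'
cat > pose.py <<'E'
from bench import r
import numpy as np,sys
from scipy.spatial.transform import Rotation as Ro
o=r.get_obs();R=Ro.from_rotvec(o["orientation"]).as_matrix();print(o["clock"],o["tcp_pos"].round(4),"xang",np.degrees(np.arctan2(R[1,0],R[0,0])).round(2),"down",R[:,1].round(4),"joints",o["joints"].round(3))
if len(sys.argv)>1:
    t=np.array(list(map(float,sys.argv[1:4])));print("tool mm",(R.T@(t-o["tcp_pos"])*1e3).round(1))
E
python3 pose.py; python3 snap.py 5
```

```text
clock: 8.0
tcp_pos: [0.4956, 0.0279, 0.1852]
orientation: [-1.569, -0.101, 0.104]
contact_force: [-0.5, -0.4, -0.8]
grip_width: 0.022
clock: 8.42
tcp_pos: [0.4956, 0.0279, 0.1852]
orientation: [-1.545, 0.344, -0.342]
contact_force: [-0.4, 0.1, -1.9]
grip_width: 0.0222
clock: 8.83
tcp_pos: [0.4957, 0.0279, 0.1853]
orientation: [-1.427, 0.783, -0.782]
contact_force: [-0.3, 0.1, -1.2]
grip_width: 0.0219
clock: 9.25
tcp_pos: [0.4956, 0.0279, 0.1853]
orientation: [-1.215, 1.204, -1.203]
contact_force: [-0.2, -0.8, -0.7]
grip_width: 0.0219
clock: 9.67
tcp_pos: [0.4959, 0.0279, 0.1858]
orientation: [-1.175, 1.262, -1.262]
contact_force: [-0.1, 0.1, -1.2]
grip_width: 0.0218
9.6667 [0.4959 0.0279 0.1858] xang -94.1 down [-7.e-04 -5.e-04 -1.e+00] joints [-0.932  0.337  0.923  2.063 -0.342  0.9   -1.461]
9.7667 [0.4961 0.0279 0.1861] [-0.5 -0.4 -0.5] 0.0218 [-0.932  0.336  0.923  2.063 -0.342  0.9   -1.462]
```

View pics/side5.png

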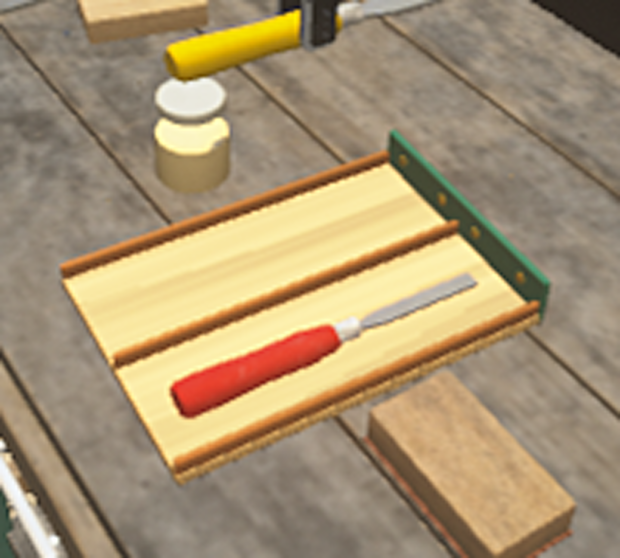

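```bash
cat > chis.py <<'E'
import sys
from h import *
from bench import r
t=sys.argv[1];zlo,zhi=float(sys.argv[2]),float(sys.argv[3]);tcp=np.array(r.get_obs()["tcp_pos"])
for n in("side","top"):
    f=load(n+t);W=cloud(f);h=cv2.cvtColor(f["color"],cv2.COLOR_RGB2HSV).astype(int);H,S,V=h[...,0],h[...,1],h[...,2]
    x,y,z=W[...,0],W[...,1],W[...,2]
    roi=(x>.28)&(x<.65)&(y>-.05)&(y<.11)&(z>zlo)&(z<zhi)
    Y=roi&(H>22)&(H<32)&(S>150);B=roi&(S<70)&(V>90)
    for k,m in(("handle",Y),("blade",B)):
        m=cv2.morphologyEx(m.astype(np.uint8),cv2.MORPH_OPEN,np.ones((2,2)))>0
        if m.sum()<20: print(n,k,m.sum());continue
        p=W[m];c,d=linefit(p[:,:2]);s=d[1]/d[0];zf=np.polyfit(p[:,0]-tcp[0],p[:,2],1)
        print(n,k,m.sum(),"yaw deg",np.degrees(np.arctan(s)).round(2),"y@tcpx",(c[1]+s*(tcp[0]-c[0])).round(4),"x",np.percentile(p[:,0],[.5,50,99.5]).round(4),"z50,95",np.percentile(p[:,2],[50,95]).round(4),"pitch deg",np.degrees(np.arctan(zf[0])).round(2))
    if (Y.sum()>20): 
        v,u=np.nonzero(Y);print("   handle uv",u.min(),u.max(),v.min(),v.max())
    cv2.imwrite(f"pics/{n}{t}full.png",f["color"][:,:,::-1])
print("tcp",tcp.round(4))
E
python3 chis.py 5 .17 .24
```

```text
** On entry to DLASCL parameter number  4 had an illegal value
 ** On entry to DLASCL parameter number  4 had an illegal value
 ** On entry to DLASCL parameter number  4 had an illegal value
 ** On entry to DLASCL parameter number  4 had an illegal value
 ** On entry to DLASCL parameter number  5 had an illegal value
 ** On entry to DLASCL parameter number  4 had an illegal valuechis.py:13: RuntimeWarning: invalid value encountered in scalar divide
  p=W[m];c,d=linefit(p[:,:2]);s=d[1]/d[0];zf=np.polyfit(p[:,0]-tcp[0],p[:,2],1)
Traceback (most recent call last):
  File "chis.py", line 13, in <module>
    p=W[m];c,d=linefit(p[:,:2]);s=d[1]/d[0];zf=np.polyfit(p[:,0]-tcp[0],p[:,2],1)
                                               ~~~~~~~~~~^^^^^^^^^^^^^^^^^^^^^^^^
numpy.linalg.LinAlgError: SVD did not converge in Linear Least Squares
```

Run:
```python
import cv2
a=cv2.imread("pics/top5full.png")[100:340,200:520];b=cv2.imread("pics/side5full.png")[100:260,240:440]
cv2.imwrite("pics/t5c.png",cv2.resize(a,None,fx=2.5,fy=2.5)); cv2.imwrite("pics/s5c.png",cv2.resize(b,None,fx=3.5,fy=3.5))
```

```text
[ WARN:0@0.017] global loadsave.cpp:275 findDecoder imread_('pics/top5full.png'): can't open/read file: check file path/integrity
Traceback (most recent call last):
TypeError: 'NoneType' object is not subscriptable
```

```bash
sed -i 's/np.ones((2,2)))>0/np.ones((2,2)))>0; m\&=roi/' chis.py; python3 chis.py 5 .17 .24;  python3 - <<'E'
import cv2
a=cv2.imread("pics/top5full.png")[100:340,200:520];b=cv2.imread("pics/side5full.png")[100:260,240:440]
cv2.imwrite("pics/t5c.png",cv2.resize(a,None,fx=2.5,fy=2.5)); cv2.imwrite("pics/s5c.png",cv2.resize(b,None,fx=3.5,fy=3.5))
E
```

```text
side handle 377 yaw deg -4.15 y@tcpx 0.0203 x [0.4056 0.4437 0.4857] z50,95 [0.2    0.2043] pitch deg -0.26
side blade 340 yaw deg -1.48 y@tcpx 0.0209 x [0.4855 0.574  0.641 ] z50,95 [0.1922 0.207 ] pitch deg -4.42
   handle uv 294 349 153 172
top handle 0
top blade 140 yaw deg 38.86 y@tcpx -0.0935 x [0.6223 0.6335 0.6422] z50,95 [0.1917 0.193 ] pitch deg 0.4
tcp [0.4961 0.0279 0.1861]
```

View pics/t5c.png

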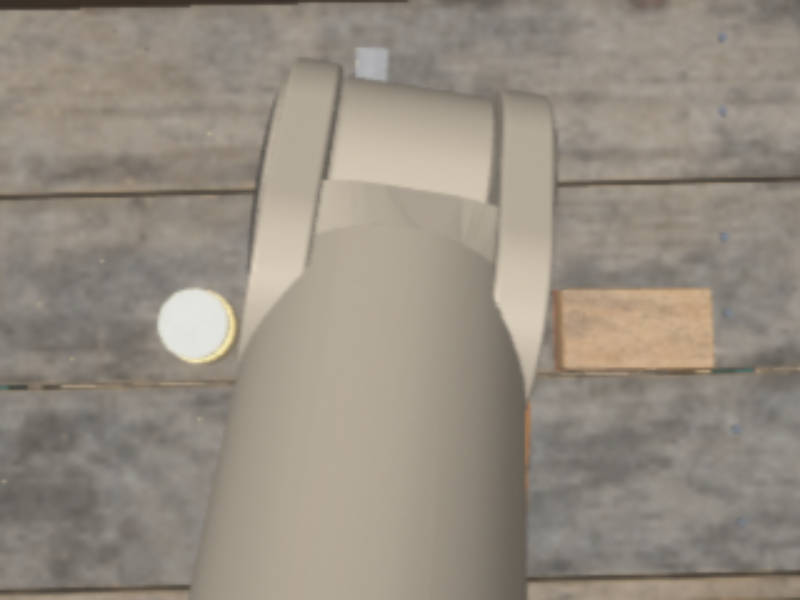

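View pics/s5c.png

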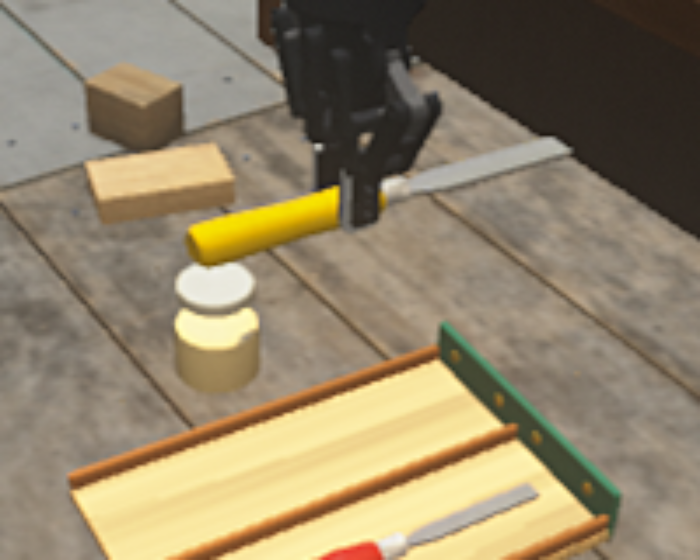

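Run:
```python
from h import *
f=load("top5");W=cloud(f);x,y,z=W[...,0],W[...,1],W[...,2]
S=cv2.cvtColor(f["color"],cv2.COLOR_RGB2HSV)[...,1]
m=(z>.18)&(z<.2)&(x>.6)&(x<.66)&(y>-.02)&(y<.06)
v,u=np.nonzero(m);print("tip top",m.sum(),np.percentile(W[m],[2,50,98],axis=0).round(4),u.min(),u.max(),v.min(),v.max())
f=load("side5");W=cloud(f);x,y,z=W[...,0],W[...,1],W[...,2]
h=cv2.cvtColor(f["color"],cv2.COLOR_RGB2HSV).astype(int);H,S,V=h[...,0],h[...,1],h[...,2]
m=(H>22)&(H<32)&(S>150)&(z>.17)&(z<.22)&(x>.38)&(x<.5)&(y>-.02)&(y<.06)
p=W[m];lat=p[:,1]+.0726*(p[:,0]-.496)
print([(round(a*1e3),int(k.sum()),round(float(np.median(p[k,2]))*1e3,1)) for a in np.arange(.005,.046,.002) for k in [(lat>=a)&(lat<a+.002)] if k.sum()>3])
m=(S<60)&(V>100)&(z>.185)&(z<.2)&(x>.53)&(x<.66)&(y>-.02)&(y<.06);p=W[m]
lat=p[:,1]+.0726*(p[:,0]-.496)
for a in np.arange(.55,.645,.02):
    k=(p[:,0]>=a)&(p[:,0]<a+.02);print(a.round(2),k.sum(),np.percentile(lat[k],[2,50,98]).round(4),np.median(p[k,2]).round(4))
v=(V<70)&(z>.18)&(z<.21)&(x>.46)&(x<.53)&(y<.06)&(y>-.02)
p=W[v];lat=p[:,1]+.0726*(p[:,0]-.496);print("fingers lat",np.percentile(lat,[1,10,50,90,99]).round(4))
```

```text
tip top 165 [[0.6238 0.0088 0.189 ]
 [0.6339 0.0183 0.1916]
 [0.6438 0.028  0.1933]] 342 354 119 132
[(15, 16, 197.6), (17, 73, 197.5), (19, 62, 199.1), (21, 54, 200.9), (23, 41, 202.0), (25, 37, 202.7), (27, 32, 202.9), (29, 28, 203.0), (31, 20, 203.0), (33, 15, 203.1)]
0.55 66 [0.0187 0.0273 0.0385] 0.1922
0.57 59 [0.0184 0.0262 0.0385] 0.1921
0.59 62 [0.0179 0.0282 0.0393] 0.192
0.61 62 [0.0186 0.0267 0.0394] 0.1916
0.63 37 [0.0194 0.0258 0.0377] 0.1915
fingers lat [0.0034 0.0046 0.0069 0.0411 0.0421]
```

```bash
python3 pose.py .4360 .0318 .1861; python3 -m jog '0 0.1 0 -2 0 -5 0; 0 0.1 0 -2 0 -15 0; 0 0 0 0 0 -20 0; 0 0 0 0 0 -15 0; 0 0 0 0 0 -5 0'; python3 -m jog '0 0 0 0 10 0 0; 0 0 0 0 20 0 0; 0 0 0 0 25 0 0; 0 0 0 0 25 0 0; 0 0 0 0 20 0 0'; python3 -m jog '0 0 0 0 15 0 0; 0 0 0 0 10 0 0; 0 0 0 0 0 0 0; 0 0 0 0 0 0 0; 0 0 0 0 0 0 0';  python3 pose.py .4360 .0318 .05; python3 snap.py 6
```

```text
9.7667 [0.4961 0.0279 0.1861] xang -94.16 down [-3.e-04 -1.e-04 -1.e+00] joints [-0.932  0.336  0.923  2.063 -0.342  0.9   -1.462]
tool mm [  0.5   0.  -60.2]
clock: 10.18
tcp_pos: [0.434, 0.0366, 0.1857]
orientation: [-1.173, 1.268, -1.264]
contact_force: [-1.2, 0.2, -1.6]
grip_width: 0.0218
clock: 10.6
tcp_pos: [0.4369, 0.0368, 0.0849]
orientation: [-1.172, 1.265, -1.266]
contact_force: [-1.1, 0.4, -0.7]
grip_width: 0.0221
clock: 11.02
tcp_pos: [0.4375, 0.0366, 0.0619]
orientation: [-1.17, 1.265, -1.266]
contact_force: [0.4, 0.4, -0.4]
grip_width: 0.0216
11.0167 [0.4375 0.0366 0.0619] xang -94.44 down [ 1.2e-03  2.0e-04 -1.0e+00] joints [-0.819  0.459  0.731  2.276 -0.564  0.587 -1.306]
tool mm [ 4.9 11.9 -1.1]
11.1167 [0.4375 0.0368 0.0621] [ 0.5  0.3 -1.1] 0.0219 [-0.819  0.458  0.731  2.276 -0.564  0.586 -1.306]
```

```bash
python3 -m jog '0 0 0 2 5 -1 0; 0 -0.2 0 3 5 0 0; 0 0 0 0 2 0 0; 0 0 0 0 0 0 0; 0 0 0 0 0 0 0'; python3 pose.py .4360 .0318 .05; python3 snap.py 7; python3 chis.py 7 .045 .09
```

```text
clock: 11.53
tcp_pos: [0.4352, 0.0315, 0.0491]
orientation: [-1.173, 1.264, -1.264]
contact_force: [0.4, -0.4, -1.6]
grip_width: 0.0218
11.5333 [0.4352 0.0315 0.0491] xang -94.27 down [-4.e-04 -1.e-04 -1.e+00] joints [-0.78   0.479  0.696  2.286 -0.593  0.558 -1.267]
tool mm [-0.3 -0.9  0.8]
11.6333 [0.4354 0.0316 0.0493] [ 0.3 -0.1 -1.3] 0.0214 [-0.78   0.479  0.697  2.285 -0.593  0.558 -1.267]
side handle 345 yaw deg -4.37 y@tcpx 0.0247 x [0.3447 0.3842 0.4252] z50,95 [0.0642 0.0683] pitch deg 0.18
side blade 296 yaw deg -1.99 y@tcpx 0.0247 x [0.4236 0.5199 0.5809] z50,95 [0.0556 0.0745] pitch deg -5.15
   handle uv 269 321 217 238
top handle 0
top blade 370 yaw deg -2.52 y@tcpx 0.0278 x [0.5085 0.546  0.5812] z50,95 [0.0551 0.0577] pitch deg -0.5
tcp [0.4354 0.0316 0.0493]
```

View pics/side7.png

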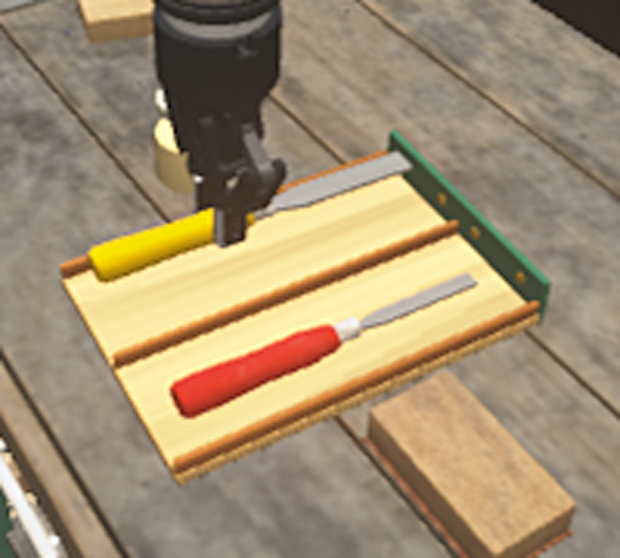

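View pics/top7.png

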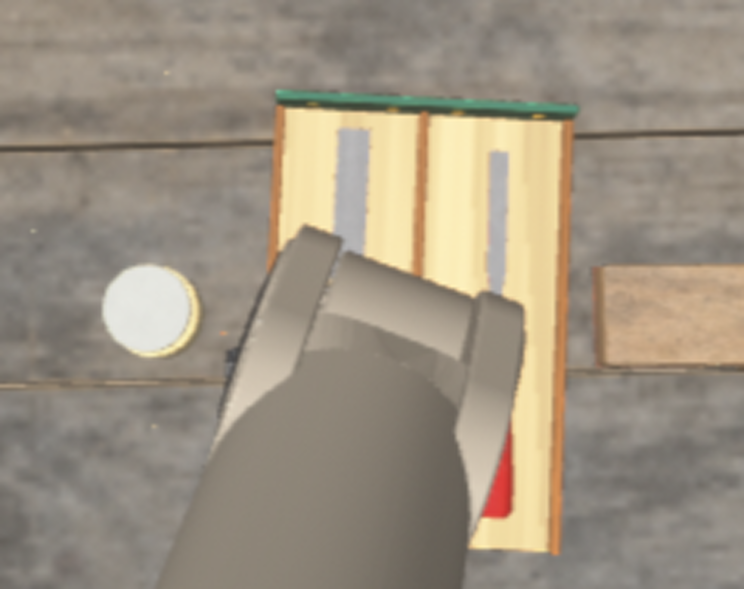

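Now over the lane: the blade points to the guard (top crop ~ (352,190)), centred between the rib at (275,200) and the middle rib at (422,200), and the handle is at the near end. Lowering gently.

```bash
python3 -m jog '0 0 0 0 6 1 0; 0 0 0 0 8 0 0; 0 0 0 0 8 0 0; 0 0 0 0 5 0 0; 0 0 0 0 3 0 0'; python3 -m jog '0 0 0 0 1 0 0; 0 0 0 0 1 0 0; 0 0 0 0 1 0 0; 0 0 0 0 0.5 0 0; 0 0 0 0 0 0 0'; python3 -m jog '0 0 0 0 0.5 0 0; 0 0 0 0 0.5 0 0; 0 0 0 0 0 0 0; 0 0 0 0 0 0 0; 0 0 0 0 0 0 0'; python3 pose.py .4360 .0318 .0126
```

```text
clock: 12.05
tcp_pos: [0.4357, 0.0314, 0.0182]
orientation: [-1.175, 1.265, -1.263]
contact_force: [-0.7, -0.1, -1.9]
grip_width: 0.022
clock: 12.47
tcp_pos: [0.4364, 0.0316, 0.0159]
orientation: [-1.173, 1.263, -1.264]
contact_force: [0.6, 0.1, -1.4]
grip_width: 0.0222
clock: 12.88
tcp_pos: [0.4363, 0.0316, 0.0148]
orientation: [-1.173, 1.264, -1.264]
contact_force: [-0.1, -0.4, -1.2]
grip_width: 0.0218
12.8833 [0.4363 0.0316 0.0148] xang -94.24 down [ 1.e-04  0.e+00 -1.e+00] joints [-0.7    0.542  0.599  2.292 -0.677  0.483 -1.196]
tool mm [-0.2  2.2 -0.4]
```

```bash
python3 -m jog '0 0 0 0 0.5 0 0; 0 0 0 0 0.5 0 0; 0 0 0 0 0.2 0 0; 0 0 0 0 0 0 0; 0 0 0 0 0 0 0'; python3 -m jog '0 0 0 0 0.3 0 0; 0 0 0 0 0.2 0 0; 0 0 0 0 0 0 0; 0 0 0 0 0 0 0; 0 0 0 0 0 0 0'; python3 -m jog '0 0 0 0 0.3 0 0; 0 0 0 0 0.2 0 0; 0 0 0 0 0 0 0; 0 0 0 0 0 0 0; 0 0 0 0 0 0 0'; python3 snap.py 8; python3 pose.py .4360 .0318 .0126
```

```text
clock: 13.3
tcp_pos: [0.4363, 0.0316, 0.0136]
orientation: [-1.173, 1.264, -1.264]
contact_force: [-0.2, -0.4, -0.7]
grip_width: 0.0218
clock: 13.72
tcp_pos: [0.4363, 0.0316, 0.0131]
orientation: [-1.173, 1.264, -1.264]
contact_force: [0.4, -0.4, -0.2]
grip_width: 0.0217
clock: 14.13
tcp_pos: [0.4364, 0.0316, 0.0126]
orientation: [-1.173, 1.264, -1.264]
contact_force: [-1.4, 0.3, 1.1]
grip_width: 0.0218
14.2333 [0.4364 0.0316 0.0127] [ 0.1 -0.6  0.8] 0.0217 [-0.694  0.546  0.593  2.292 -0.683  0.478 -1.192]
14.2333 [0.4364 0.0316 0.0127] xang -94.25 down [ 1.e-04  1.e-04 -1.e+00] joints [-0.694  0.546  0.593  2.292 -0.683  0.478 -1.192]
tool mm [-0.2  0.1 -0.4]
```

View pics/side8.png

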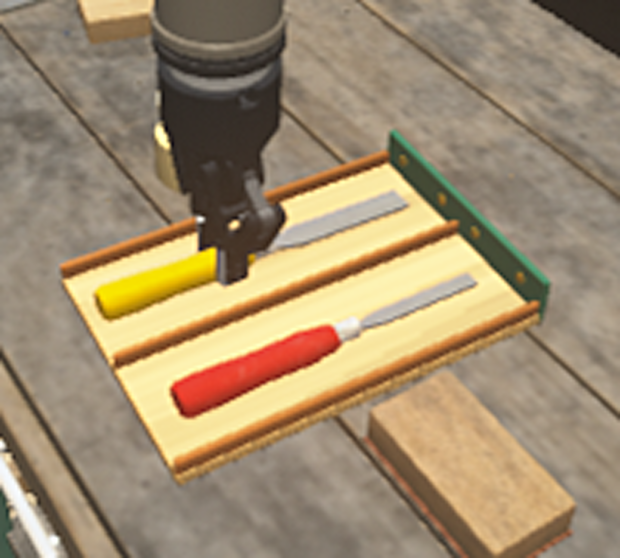

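Force has gone from −1.3 N (chisel's weight) to about +1 N, so it is resting on the floor. I'll verify its pose before releasing.

Run:
```python
from h import *
f=load("side8");W=cloud(f);x,y,z=W[...,0],W[...,1],W[...,2]
h=cv2.cvtColor(f["color"],cv2.COLOR_RGB2HSV).astype(int);H,S,V=h[...,0],h[...,1],h[...,2]
m=(H>22)&(H<32)&(S>150)&(z>.014)&(z<.05)&(x>.3)&(x<.44)&(y>-.01)&(y<.06)
p=W[m];c,d=linefit(p[:,:2]);print("handle yaw",np.degrees(np.arctan(d[1]/d[0])).round(2),"x",np.percentile(p[:,0],[.5,99]).round(4))
lat=p[:,1]+.0745*(p[:,0]-.461)+.0147
print("handle tray-y",[(round(a*1e3),int(k.sum()),round(float(np.median(p[k,2]))*1e3,1)) for a in np.arange(.03,.062,.002) for k in [(lat>=a)&(lat<a+.002)] if k.sum()>3])
for n in("side8","top8"):
    f=load(n);W=cloud(f);x,y,z=W[...,0],W[...,1],W[...,2];h=cv2.cvtColor(f["color"],cv2.COLOR_RGB2HSV).astype(int);S,V=h[...,1],h[...,2]
    m=(S<60)&(V>90)&(z>.010)&(z<.026)&(x>.49)&(x<.593)&(y>-.01)&(y<.06);p=W[m];lat=p[:,1]+.0745*(p[:,0]-.461)+.0147
    for a in np.arange(.49,.59,.02):
        k=(p[:,0]>=a)&(p[:,0]<a+.02)
        if k.sum()>5: print(n,a.round(2),k.sum(),"tray-y",np.percentile(lat[k],[2,98]).round(4),lat[k].mean().round(4),"z",np.median(p[k,2]).round(4))
    print("tip x",np.percentile(p[:,0],99.5).round(4))
```

```text
handle yaw -3.42 x [0.3458 0.428 ]
handle tray-y [(32, 13, 24.9), (34, 48, 24.7), (36, 52, 25.7), (38, 43, 28.3), (40, 43, 28.7), (42, 30, 30.1), (44, 31, 30.2), (46, 28, 30.4), (48, 23, 30.2), (50, 18, 28.9)]
side8 0.49 54 tray-y [0.0354 0.0542] 0.0439 z 0.0189
side8 0.51 55 tray-y [0.0361 0.0531] 0.0438 z 0.0186
side8 0.53 55 tray-y [0.0356 0.0529] 0.0439 z 0.0189
side8 0.55 52 tray-y [0.0354 0.0524] 0.0437 z 0.0184
side8 0.57 32 tray-y [0.0358 0.0537] 0.0445 z 0.0182
tip x 0.5817
top8 0.49 10 tray-y [0.0357 0.0515] 0.0455 z 0.0189
top8 0.51 72 tray-y [0.0356 0.0536] 0.0428 z 0.0185
top8 0.53 104 tray-y [0.0355 0.0545] 0.0452 z 0.0188
top8 0.55 112 tray-y [0.0357 0.0548] 0.0451 z 0.0179
top8 0.57 70 tray-y [0.0365 0.0542] 0.0454 z 0.0182
tip x 0.5834
```

Centred at tray y ≈ 45 mm, straight, with the blade at the same height as before lifting. Releasing with the same limited opening so the finger backs stay inside the ribs.

```bash
python3 -m jog '0 0 0 0 0 0 0.3; 0 0 0 0 0 0 0.34; 0 0 0 0 0 0 0.38; 0 0 0 0 0 0 0.42; 0 0 0 0 0 0 0.46' 20; python3 -m jog '0 0 0 0 0 0 0.47; 0 0 0 0 0 0 0.47; 0 0 0 0 0 0 0.47; 0 0 0 0 -2 0 0.47; 0 0 0 0 -3 0 0.47'; python3 -m jog '0 0 0 0 -5 0 0.47; 0 0 0 0 -10 0 0.47; 0 0 0 0 -15 0 0.47; 0 0 0 0 -20 0 0.47; 0 0 0 0 -25 0 0.47'; python3 -m jog '0 0 0 0 -25 0 0.47; 0 0 0 0 -25 0 0.47; 0 0 0 0 -25 0 0.47; 0 0 0 0 -20 0 0.47; 0 0 0 0 0 0 0.47'; python3 snap.py 9; python3 pose.py
```

```text
clock: 14.65
tcp_pos: [0.4363, 0.0316, 0.0126]
orientation: [-1.173, 1.264, -1.264]
contact_force: [-0.0, 0.2, 0.1]
grip_width: 0.0396
clock: 15.07
tcp_pos: [0.4361, 0.0315, 0.0176]
orientation: [-1.174, 1.264, -1.264]
contact_force: [0.9, 0.3, 0.3]
grip_width: 0.0398
clock: 15.48
tcp_pos: [0.4354, 0.0312, 0.0931]
orientation: [-1.175, 1.265, -1.264]
contact_force: [0.4, 0.3, 0.5]
grip_width: 0.0402
clock: 15.9
tcp_pos: [0.4384, 0.0316, 0.1908]
orientation: [-1.167, 1.262, -1.264]
contact_force: [0.5, -0.1, 0.3]
grip_width: 0.0402
16.0 [0.4365 0.0321 0.1881] [-0.9 -1.2 -0.1] 0.0403 [-1.106  0.201  1.022  2.189 -0.229  0.859 -1.586]
16.0 [0.4365 0.0321 0.1881] xang -94.2 down [ 0.0013  0.002  -1.    ] joints [-1.106  0.201  1.022  2.189 -0.229  0.859 -1.586]
```

View pics/side9.png

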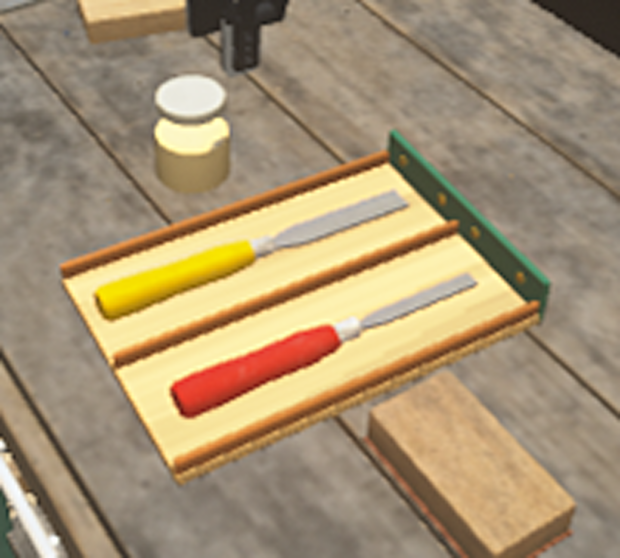

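```bash
cat > fin.py <<'E'
import sys
from h import *
t=sys.argv[1]
for n in("side","top"):
    f=load(n+t);W=cloud(f);x,y,z=W[...,0],W[...,1],W[...,2];h=cv2.cvtColor(f["color"],cv2.COLOR_RGB2HSV).astype(int);H,S,V=h[...,0],h[...,1],h[...,2]
    tx=.9972*(x-.461)-.0744*(y+.0147);ty=.0744*(x-.461)+.9972*(y+.0147)
    lane=(tx>-.135)&(tx<.131)&(abs(ty-.045)<.032)&(z>.013)&(z<.05)
    for k,m in(("handle",lane&(H>22)&(H<32)&(S>150)),("blade",lane&(S<60)&(V>90))):
        if m.sum()<30: print(n,k,"hidden",m.sum());continue
        c,d=linefit(np.c_[tx[m],ty[m]]);print(n,k,m.sum(),"tray yaw",np.degrees(np.arctan2(d[1],d[0])).round(2),"tx",np.percentile(tx[m],[.5,99.5]).round(4),"ty",np.percentile(ty[m],[2,50,98]).round(4),"z",np.percentile(z[m],[50,95]).round(4))
    g=load(n+"0");W0=cloud(g)
    h0=cv2.cvtColor(g["color"],cv2.COLOR_RGB2HSV).astype(int)
    for k,fn in(("red",lambda W,h:((h[...,0]<6)|(h[...,0]>174))&(h[...,1]>180)&(h[...,2]>100)&(W[...,2]<.05)&(W[...,2]>.012)&(W[...,0]>.33)&(W[...,0]<.5)&(abs(W[...,1]+.06)<.03)),("jar lid",lambda W,h:(W[...,2]>.07)&(W[...,2]<.081)&(abs(W[...,0]-.477)<.04)&(abs(W[...,1]-.145)<.04))):
        a,b=fn(W0,h0),fn(W,h);va=np.argwhere(a);vb=np.argwhere(b)
        print(n,k,len(va),len(vb),"centroid px before/after",va.mean(0).round(2),vb.mean(0).round(2) if len(vb) else "")
E
python3 fin.py 9 2>&1 | grep -v Warn; python3 -m jog '0 0 0 -10 0 0 0.47; 0 0 0 -20 0 0 0.47; 0 0 0 -25 0 0 0.47; 0 0 0 -30 0 0 0.47; 0 0 0 -30 0 0 0.47'; python3 pose.py
```

```text
side handle 406 tray yaw 0.81 tx [-0.1187 -0.0091] ty [0.0336 0.0404 0.051 ] z [0.0284 0.0316]
side blade 314 tray yaw 0.69 tx [-0.0045  0.1177] ty [0.0356 0.0435 0.0536] z [0.0189 0.0243]
side red 581 573 centroid px before/after [269.03 320.86] [269.06 320.86]
side jar lid 270 268 centroid px before/after [181.17 300.57] [181.12 300.64]
top handle hidden 0
top blade 281 tray yaw -0.48 tx [0.0664 0.1196] ty [0.036  0.0452 0.0546] z [0.0179 0.0205]
top red 270 0 centroid px before/after [276.53 389.04] 
top jar lid 639 639 centroid px before/after [229.11 276.66] [229.1  276.71]
clock: 16.42
tcp_pos: [0.4439, 0.1475, 0.1864]
orientation: [-1.175, 1.265, -1.264]
contact_force: [0.3, 0.5, -0.3]
grip_width: 0.0403
16.4167 [0.4439 0.1475 0.1864] xang -94.31 down [-0.002  -0.0012 -1.    ] joints [-1.257  0.276  0.957  2.124 -0.292  0.88  -1.775]
```

```bash
python3 -m jog '0 0 0 -30 0 0 0.47; 0 0 0 -30 0 0 0.47; 0 0 0 -30 0 0 0.47; 0 0 0 -30 0 0 0.47; 0 0 0 -20 0 0 0.47'; python3 -m jog '0 0 0 -10 0 0 0.47; 0 0 0 0 0 0 0.47; 0 0 0 0 0 0 0.47; 0 0 0 0 0 0 0.47; 0 0 0 0 0 0 0.47'; python3 pose.py; python3 snap.py 10; python3 fin.py 10 2>&1 | grep -v Warn
```

```text
clock: 16.83
tcp_pos: [0.4539, 0.2895, 0.1857]
orientation: [-1.177, 1.262, -1.262]
contact_force: [0.3, 0.2, -0.2]
grip_width: 0.04
clock: 17.25
tcp_pos: [0.456, 0.2939, 0.1875]
orientation: [-1.173, 1.266, -1.266]
contact_force: [0.4, 0.3, -0.3]
grip_width: 0.0397
17.25 [0.456  0.2939 0.1875] xang -94.41 down [-6.e-04 -4.e-04 -1.e+00] joints [-1.365  0.418  0.876  1.96  -0.395  0.944 -1.942]
17.35 [0.4561 0.2945 0.1877] [-0.4  0.6  0.5] 0.0402 [-1.366  0.418  0.875  1.959 -0.396  0.944 -1.942]
side handle 413 tray yaw 0.19 tx [-0.1188 -0.0092] ty [0.0336 0.0404 0.0504] z [0.0283 0.0316]
side blade 314 tray yaw 0.59 tx [-0.0042  0.1174] ty [0.0353 0.0435 0.0536] z [0.0188 0.0242]
side red 581 579 centroid px before/after [269.03 320.86] [269.04 320.87]
side jar lid 270 271 centroid px before/after [181.17 300.57] [181.21 300.65]
top handle 657 tray yaw -0.11 tx [-0.1181 -0.0102] ty [0.0356 0.046  0.0564] z [0.0284 0.0318]
top blade 613 tray yaw -0.03 tx [-0.0064  0.1194] ty [0.0361 0.0452 0.0545] z [0.0187 0.0247]
top red 270 240 centroid px before/after [276.53 389.04] [276.79 389.25]
top jar lid 639 637 centroid px before/after [229.11 276.66] [229.11 276.69]
```

View pics/top10.png

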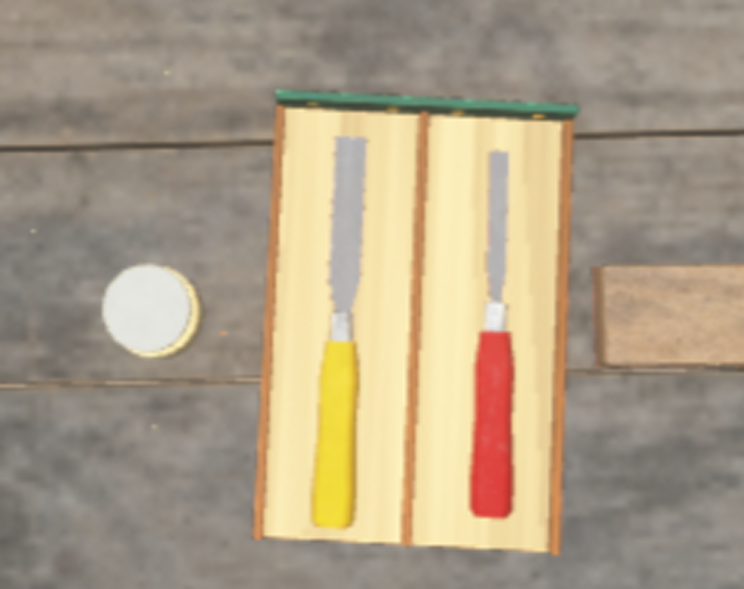

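The yellow chisel lies straight in the middle of its lane (top crop, handle (335,430), blade (349,220)), cutting edge to the guard. The red chisel (492,330) and jar (150,310) are unmoved, and the arm is clear and at rest.

Run:
```python
from bench import r
print(r.get_obs()["qvel"].round(4)); print(r.hand_in())
```

```text
[-0.0043  0.0022 -0.0031 -0.0074 -0.0016 -0.0012 -0.    ]
the job is handed in; nothing more can be done
None
```

The yellow chisel now lies flat and straight in the middle of its own lane, with its cutting edge toward the green guard like the red one. I gripped it across the handle about 28 mm from its mid-point and lifted it about 170 mm, well clear of the jar. I then turned it half a turn, lowered it in small steps until the wrist force showed it resting, let go, and moved the arm clear. The job was handed in at about 17.4 s.

- **Position:** the top view puts it at tray y 45–46 mm (lane centre 45), about 0.1° off the lane. Lengthwise it spans −118 to +119 mm, so it is centred to about 1 mm. The blade and handle sit at the same heights as before the lift.
- **Red chisel and jar:** their image positions changed by less than 0.1 px in both views, except the red handle in the top view. That shifted about 0.3 px, but 30 fewer of its pixels passed the colour filter, and the side view shows no movement.
- **Forces:** the highest force at the end of any move was about 5 N, while closing the grip. It was about 1 N when the chisel was set down.
- **Disagreements:** the side camera reads lane position 1–2 mm lower for the chisel and up to 0.6° of skew, because it mainly sees one flank. I overshot sideways by 5 mm while still high above the lane and corrected it before lowering.

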